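Nest the paint pots away in the craft chest

TASK

Painting is over: pull open the drawer of the little pine chest, nest all the white paint pots that are on the table into one single upright stack standing on the drawer's floor, each pot fully down inside the one below, then push the drawer fully home without slamming it. Leave the jar, the cardboard tube and the glue bottle standing where they are.

Things in the scene. Friction and masses are not known exactly. Their poses are not given: they have to be found in the camera images.
- drawer (a joint): how far the drawer is out, in m: 0 shut on its stop, 0.20 fully open; starts 0 to 0.03. Needs 2 to 5 N to slide, stays where left. Front panel 15 mm thick, 246 mm wide, from 15 to 151 mm above the table; drawer box inside 219 mm long, 204 mm wide, its sides and back 42 mm above its floor. When shut there are 143 mm from the table to the underside of the chest's top
- drawer_handle (a point): middle of the steel bar handle on the pine chest's drawer: bar 11 mm thick, 110 mm long along its y, 135 mm above the table, centred 42 mm in front of the drawer front's face; moves with the drawer, which opens along its -x. The fixed chest is 155 mm high, 250 mm wide (y), 260 mm deep from that face when shut; on its top, 155 mm behind the face, stands an 80 mm high basket of pens
- drawer_floor (a point): point on the top face of the drawer's floor, 26 mm above the table, midway across and 100 mm behind the inner face of the drawer front (midway between front and chest when fully open); moves with the drawer. Axes as the handle's
- pot1: squat white stoneware paint pot, tapered, 32 mm high, upright on the table; rim band 62 mm across (upright, 8 mm tall: grip here), mouth 54 mm inside, foot 40 mm across; inner floor 14 mm above its underside, so a pot nested in another stands 14 mm higher (1 to 2 mm side play); 0.09 to 0.15 kg. Origin: centre of the underside, z up through the mouth. 4 to 6 of the 6 are there; absent reads None
- pot2: squat white stoneware paint pot, tapered, 32 mm high, upright on the table; rim band 62 mm across (upright, 8 mm tall: grip here), mouth 54 mm inside, foot 40 mm across; inner floor 14 mm above its underside, so a pot nested in another stands 14 mm higher (1 to 2 mm side play); 0.09 to 0.15 kg. Origin: centre of the underside, z up through the mouth. 4 to 6 of the 6 are there; absent reads None
- pot3: squat white stoneware paint pot, tapered, 32 mm high, upright on the table; rim band 62 mm across (upright, 8 mm tall: grip here), mouth 54 mm inside, foot 40 mm across; inner floor 14 mm above its underside, so a pot nested in another stands 14 mm higher (1 to 2 mm side play); 0.09 to 0.15 kg. Origin: centre of the underside, z up through the mouth. 4 to 6 of the 6 are there; absent reads None
- pot4: squat white stoneware paint pot, tapered, 32 mm high, upright on the table; rim band 62 mm across (upright, 8 mm tall: grip here), mouth 54 mm inside, foot 40 mm across; inner floor 14 mm above its underside, so a pot nested in another stands 14 mm higher (1 to 2 mm side play); 0.09 to 0.15 kg. Origin: centre of the underside, z up through the mouth. 4 to 6 of the 6 are there; absent reads None
- pot5: squat white stoneware paint pot, tapered, 32 mm high, upright on the table; rim band 62 mm across (upright, 8 mm tall: grip here), mouth 54 mm inside, foot 40 mm across; inner floor 14 mm above its underside, so a pot nested in another stands 14 mm higher (1 to 2 mm side play); 0.09 to 0.15 kg. Origin: centre of the underside, z up through the mouth. 4 to 6 of the 6 are there; absent reads None
- pot6: squat white stoneware paint pot, tapered, 32 mm high, upright on the table; rim band 62 mm across (upright, 8 mm tall: grip here), mouth 54 mm inside, foot 40 mm across; inner floor 14 mm above its underside, so a pot nested in another stands 14 mm higher (1 to 2 mm side play); 0.09 to 0.15 kg. Origin: centre of the underside, z up through the mouth. 4 to 6 of the 6 are there; absent reads None
- jar: bystander: glass jar with metal lid, 56 mm across, 72 mm high, standing among the pots; origin at the centre of its underside
- tube: bystander: cardboard tube, 46 mm across, 80 mm high, standing among the pots; origin at the centre of its underside
- glue: bystander: white glue bottle with orange cap, 40 mm across, 85 mm high, beyond the pots; origin at the centre of its underside
There are look-alikes about, which are no part of the job. Leave any purple look-alike of the pot5 alone. Leave any blue look-alike of the pot1 alone.

How it is judged:
By the outcome, as a careful person would: the job done as asked, in the order asked, and still so for the second after the job is handed in, with the robot touching nothing.
Of pot1, pot2, pot3, pot4, pot5, pot6 only 4 to 6 are there at a start; the rules pass over those that are not, and their reading is None.
At some moment in a run one of pot1, pot2, pot3, pot4, pot5, pot6 may be knocked a few centimetres aside while the robot is not near it.
It also fails if it takes over 210 s, if anything falls off the work surface, if the arm or the gripper's body presses on something with over 40 N, if the wrist force passes 120 N, or if a joint passes its speed limit or range.

ROBOT

A 7-joint arm with a two-finger parallel gripper is mounted at the origin on the work surface. World frame = base frame: x ahead of the robot, y to its left, z up, the work surface at z = 0. Lengths are in m, angles in rad, forces in N, time in s.
With the tool pointing down it reaches from about 0.425 to 0.925 m from the base axis. Payload 6.8 kg.
Tool frame: the origin (TCP) lies midway between the tips of the shut fingers; the grasp point (between the pads) lies 19 mm behind it (r.grip_depth is the distance from the TCP to the grasp point, in m); z points along the fingers, y is the line along which they close (so a half turn about z gives the same grasp; the last joint's range is limited). The gripper opens to 85 mm and grips with 20 to 120 N. Pads are 22 mm wide; open, the fingers measure 114 mm over their backs; the gripper's body (76 mm by 85 mm) begins 54 mm behind the grasp point. The pads swing forward as they close: fully open they stand 13 mm farther back than shut.
Start: joints at [-0.108, 0.477, 0.022, 1.555, -0.011, 1.109, -0.083], TCP at [0.675, 0, 0.199] pointing down, gripper open.
Joint ranges: [-2.96, 2.96], [-0.34, 2.1], [-1.41, 1.46], [0.24, 2.44], [-1.37, 4.51], [0.17, 1.92], [-2.96, 2.96]. Speed limits (rad/s): [2.39, 2.39, 3.14, 3.14, 3.14, 3.14, 3.14].

INTERFACE

Orientations are given as a rotation vector (axis times angle).
In Python, from bench import telemetry, grab_frame, calibration, order, silhouettes, r gives the robot as it stands.
- The arm moves only by the tool apply_moves, never from a script. Its argument "moves" is a list of rows, each a list of 7 numbers: the turn, a rotation vector about the tool's x, y, z scaled (see below), then the shift along the tool's x, y, z scaled (see below), then the opening, from -1 (shut) to 1 (fully open). A call has exactly 8 rows; each row shifts and turns the commanded pose from where the row before left it, along the tool's axes as they then stand; what a row does not reach is not made up. The controller multiplies each number of a shift by 1000 mm and each number of a turn by 6 degrees. A row lasts 1/12 s, in which the tool goes at most 41.7 mm and 7.16 degrees, less where a joint would pass 70% of its speed; a pose out of reach is approached as far as the arm can. A call with a number of a shift or a turn outside -1 to 1 is refused whole. A call with a gripper value outside its range is refused whole. The fingers move at their own pace and stop on an object; "grip_force" is the grip in N (left out, the last holds). Time passes only in rows, so rows that do not move let the fingers close, or fill a call up. It gives the time, the measured TCP pose, the force, the opening and the grip force at its end, in the units of the state.
- telemetry.get_obs(): the state, without advancing time (a new reading comes with each control period).
- grab_frame(name): name is "scene" or "side" or "wrist"; returns the picture (400x640x3 uint8, blue, green, red); there is no depth.
- calibration(name): a dict with "fx", "fy", "cx", "cy" (pixels), "k1" (the pictures are not rectified: a ray, as slopes to the right and down, at radius r is drawn at 1 + k1 r^2 times it, then the intrinsics apply), "world_from_camera" (4x4, takes a point from camera to world coordinates); the wrist camera has in their place "mount" (4x4, takes a point from camera to tool coordinates, whose origin is the TCP and whose axes are the flange's). Camera axes: x right, y down, z forward; pixel columns grow to the right and rows downward; lengths in m; the calibration is good to about 2 mm. A picture is of the moment at which its call begins: read the wrist's pose just before it. calibration takes no time and is no camera call.
- order.hand_in(): hands the job in; it is judged then, once.
Trained networks look in the newest picture that a camera, given by its name, has taken for a name from the list of things; names that differ only in an ending like _2 or _b are one class to them, and where a whole thing is asked for, a point or a joint stands for the part that bears it (a point fixed in the world has none). Each returns a list of dicts, best first, with "p" (0 to 1); they miss things now and then, are a little off and sometimes report something else, mostly with a low value. They report only what shows in the picture. A call takes as long as a camera call. They do not tell look-alikes from the thing itself.
- silhouettes(thing, camera): "mask" (400x640 bool, what is visible of it) and "extent" ([centre column, centre row, width, height] in pixels, round what is visible of it).
The state is a dict: "clock": time; "joints": joint angles; "qvel": joint speeds; "tau": joint torques, N m; "tcp_pos": TCP position; "orientation": TCP orientation; "contact_force": force on the tool from outside, world axes, zero at the start; "moment": the same for the moment, N m; "grip_width": finger opening in m; "gripper_force": force on a finger pad.
Only numpy, scipy, OpenCV 4.12 (cv2) and the standard library are available. Lean on these libraries where they do the work, as an engineer would, in place of code of your own. Each camera call takes 0.05 s, during which the arm holds its last target. There are 200 camera calls.

## Working session

There is one attempt and no reset: what is moved stays moved. The work goes in short steps, Python scripts to look and compute and a tool call to move; the robot and the scene stay as the last step left them, time stands still between calls to the robot, and variables do not carry over. Pictures are saved under pics/ and viewed, at most 14 in all, crops included, and the job is handed in when it is done.

Besides the shell and the picture viewer there is one more tool, called after "Request:" as name(argument=value, ...) on one line, values as JSON. apply_moves: Moves the arm, as the interface text tells. Its arguments: {"type":"object","properties":{"moves":{"type":"array"},"grip_force":{"type":"number"}},"required":["moves"]}

```bash
ls; mkdir -p pics; python3 - <<'E'
from bench import telemetry, grab_frame, calibration, order, silhouettes, r
import cv2, numpy as np
print(telemetry.get_obs())
a=grab_frame("scene");b=grab_frame("side")
cv2.imwrite("pics/scene0.png",a);cv2.imwrite("pics/side0.png",b)
for c in("scene","side","wrist"):
    print(c,calibration(c))
for c in ("scene","side"):
  for t in ("pot1","drawer_handle","drawer","jar","tube","glue"):
    print(c,t,[(round(d["p"],2),np.round(d["extent"],1).tolist()) for d in silhouettes(t,c)])
E
```

```text
pics
{'clock': 0.0, 'joints': array([-0.10811526,  0.47779969,  0.0223583 ,  1.55648726, -0.0115032 ,
        1.10928348, -0.08309452]), 'qvel': array([ 0.00068516,  0.0011761 ,  0.00256294, -0.00074695,  0.00056414,
       -0.00029993,  0.00092844]), 'tau': array([-5.45967814e-04, -5.96443820e+01,  1.60769675e+00, -2.81194621e+01,
        1.24063640e-02,  9.39900521e-03,  2.20753498e-05]), 'tcp_pos': array([ 6.74334934e-01, -2.13268135e-05,  1.98411286e-01]), 'orientation': array([-2.22056414e+00, -2.22061756e+00,  2.20657154e-03]), 'contact_force': array([-0.52637441,  0.00522819, -0.18572124]), 'moment': array([ 0.00410491,  0.06342417, -0.01170601]), 'gripper_force': 0.0, 'grip_width': 0.08582713653017576}
scene {'fx': 376.2959596504617, 'fy': 376.2959596504617, 'cx': 319.4219521174727, 'cy': 203.05208234730313, 'k1': 0.01605853670440307, 'world_from_camera': array([[ 0.40874817,  0.60350408, -0.68462234,  1.25709364],
       [ 0.91245961, -0.25502703,  0.31996669, -0.26342317],
       [ 0.018504  , -0.75547603, -0.65491493,  0.71478304],
       [ 0.        ,  0.        ,  0.    
[... 1269 characters left out ...]
.6, 18.4, 17.4])]
scene jar [(0.59, [297.5, 185.4, 21.2, 31.1])]
scene tube [(0.6, [390.0, 181.4, 13.3, 30.1])]
scene glue [(0.79, [431.9, 192.4, 15.5, 30.0])]
side pot1 [(0.9, [335.9, 238.9, 26.0, 26.1]), (0.84, [286.5, 230.1, 29.7, 23.1]), (0.78, [282.3, 265.9, 28.6, 25.7]), (0.75, [352.9, 331.2, 37.6, 34.0]), (0.64, [319.9, 370.8, 35.1, 36.0]), (0.61, [239.3, 218.8, 25.4, 21.3])]
side drawer_handle [(0.8, [341.2, 143.2, 32.4, 81.7])]
side drawer [(0.79, [340.4, 142.6, 31.9, 78.1])]
side jar [(0.7, [380.8, 244.7, 24.8, 41.9]), (0.33, [353.6, 329.5, 36.1, 31.4])]
side tube [(0.59, [295.9, 312.5, 24.9, 48.3])]
side glue [(0.87, [229.1, 337.2, 23.7, 48.0]), (0.29, [379.3, 245.1, 29.8, 40.0])]
```

View pics/scene0.png

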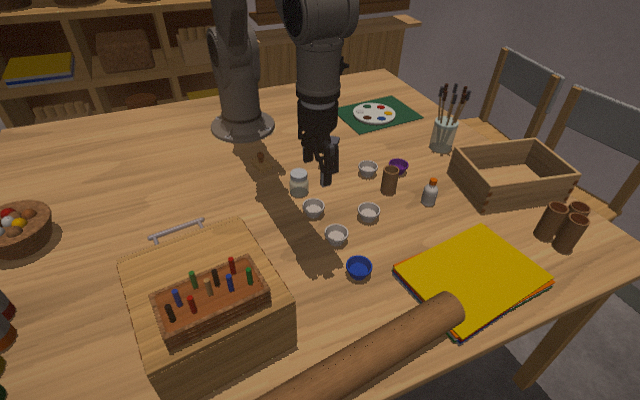

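View pics/side0.png

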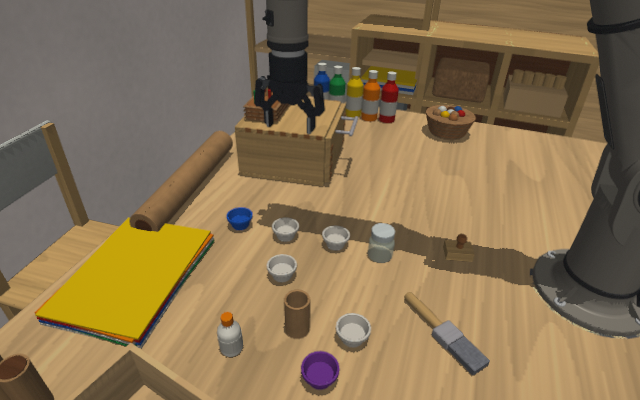

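Scene shows four white pots at (368,213), (336,235), (313,208), (369,170). The look-alikes are blue at (360,269) and purple at (399,166). The same four appear in the side view at (286,230), (336,239), (282,266), (353,331). Next I locate the pots and handle and check an enlarged crop.

```bash
cat > h.py <<'E'
from bench import telemetry, grab_frame, calibration, order, silhouettes, r
import cv2, numpy as np
from scipy.optimize import least_squares
from scipy.spatial.transform import Rotation as R
def cam(n,pose=None):
    c=calibration(n)
    if n=="wrist":
        o=pose or telemetry.get_obs(); T=np.eye(4); T[:3,:3]=R.from_rotvec(o["orientation"]).as_matrix(); T[:3,3]=o["tcp_pos"]
        return c,T@c["mount"]
    return c,np.array(c["world_from_camera"])
def proj(cw,P):
    c,W=cw; p=(np.atleast_2d(P)-W[:3,3])@W[:3,:3]; s=p[:,:2]/p[:,2:]
    s=s*(1+c["k1"]*(s**2).sum(1,keepdims=True))
    return s*[c["fx"],c["fy"]]+[c["cx"],c["cy"]]
def unproj(cw,uv,z):
    c,W=cw; d=(np.array(uv)-[c["cx"],c["cy"]])/[c["fx"],c["fy"]]; s=d.copy()
    for _ in range(8): s=d/(1+c["k1"]*(s@s))
    v=W[:3,:3]@np.r_[s,1]; return W[:3,3]+v*(z-W[2,3])/v[2]
a=np.linspace(0,2*np.pi,60,endpoint=False)
def ring(rad,z): return np.c_[rad*np.cos(a),rad*np.sin(a),0*a+z]
POT=np.r_[ring(.031,.032),ring(.031,.024),ring(.02,0)]
def cyl(rad,h): return np.r_[ring(rad,h),ring(rad,0)]
def cen(cw,x,y,M=POT,z=0):
    h=cv2.convexHull(proj(cw,M+[x,y,z]).astype(np.float32)); m=cv2.moments(h); return np.array([m["m10"]/m["m00"],m["m01"]/m["m00"]])
def mcen(m): 
    ys,xs=np.nonzero(m); return np.array([xs.mean(),ys.mean()])
def locate(cw,uv,M=POT,z=0):
    p0=unproj(cw,uv,.02+z)[:2]
    return least_squares(lambda p:cen(cw,p[0],p[1],M,z)-uv,p0,diff_step=1e-4).x
def hue(im,m):
    return np.round(im[m].mean(0)).astype(int).tolist()
E
python3 - <<'E'
from h import *
for n in("scene","side"):
    im=grab_frame(n);cw=cam(n)
    for d in silhouettes("pot1",n):
        u=mcen(d["mask"]);print(n,round(d["p"],2),u.round(),hue(im,d["mask"]),locate(cw,u).round(4))
    for t,M in(("jar",cyl(.028,.072)),("tube",cyl(.023,.08)),("glue",cyl(.02,.085))):
        for d in silhouettes(t,n)[:1]:print(n,t,locate(cw,mcen(d["mask"]),M).round(3))
    if n=="scene": c=im[140:300,100:420]; cv2.imwrite("pics/c1.png",cv2.resize(c,None,fx=2.5,fy=2.5,interpolation=2))
    else: c=im[80:200,220:380]; cv2.imwrite("pics/c2.png",cv2.resize(c,None,fx=5,fy=5,interpolation=2))
E
```

```text
scene 0.93 [359. 267.] [103, 51, 38] [0.7796 0.0653]
scene 0.7 [368. 212.] [104, 113, 125] [0.6187 0.1834]
scene 0.69 [336. 234.] [104, 114, 127] [0.6619 0.0628]
scene 0.68 [368. 169.] [96, 106, 117] [0.4419 0.2831]
scene 0.67 [400. 165.] [74, 37, 70] [0.4618 0.3885]
scene 0.6 [313. 208.] [104, 113, 124] [0.5436 0.05  ]
scene jar [0.439 0.049]
scene tube [0.539 0.298]
scene glue [0.636 0.37 ]
side 0.85 [352. 329.] [139, 151, 157] [0.4389 0.2827]
side 0.66 [286. 228.] [123, 134, 139] [0.6615 0.0596]
side 0.62 [282. 267.] [132, 144, 150] [0.617  0.1816]
side 0.62 [240. 217.] [115, 63, 36] [0.7796 0.0611]
side 0.61 [320. 369.] [108, 45, 88] [0.466  0.3781]
side 0.58 [336. 237.] [126, 136, 141] [0.5428 0.0487]
side jar [0.441 0.05 ]
side tube [0.537 0.298]
side glue [0.624 0.384]
```

View pics/c1.png

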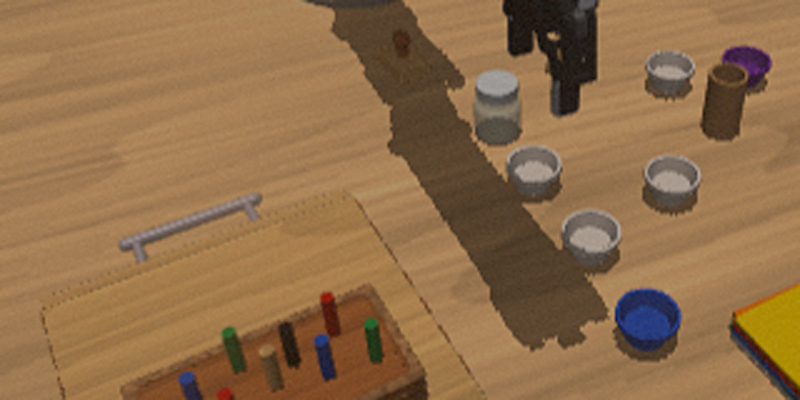

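View pics/c2.png

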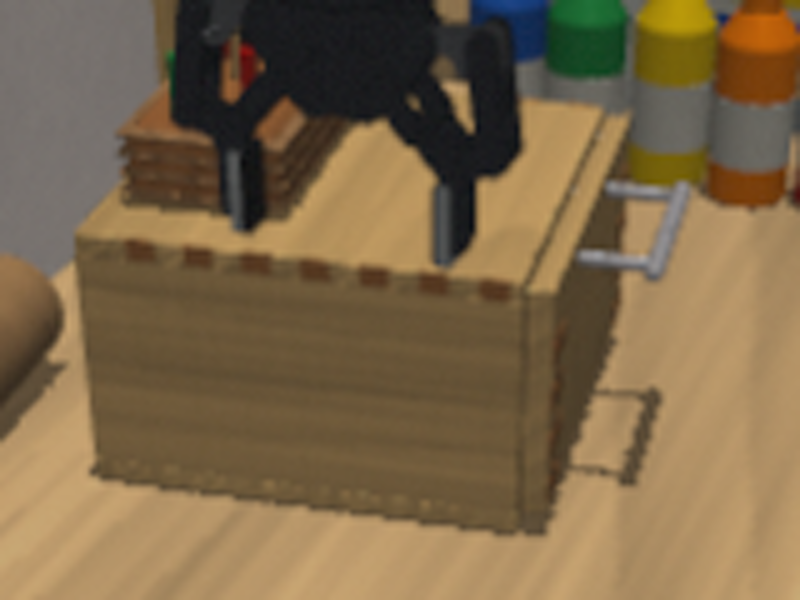

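Confirmed in the crop: four white pots (picked by colour). The handle bar ends are at scene (149,237) and (204,219), and at side (357,117) and (351,134).

```bash
python3 - <<'E'
from h import *
s,d=cam("scene"),cam("side")
for cw,pts in((s,[(148.8,237.6,.135),(204,219.2,.135),(240,217.5,.151),(117,262.5,.151)]),(d,[(357,117.4,.135),(351,134.4,.135),(220+550/5,80+292/5,.151),(220+630/5,80+115/5,.151),(220+522/5,80+290/5,.155)])):
    for p in pts: print(unproj(cw,p[:2],p[2]).round(4))
print(r.grip_depth)
E
```

```text
[ 0.6126 -0.355   0.135 ]
[ 0.6012 -0.2387  0.135 ]
[ 0.6442 -0.1669  0.151 ]
[ 0.6754 -0.4135  0.151 ]
[ 0.6127 -0.3592  0.135 ]
[ 0.5981 -0.2437  0.135 ]
[ 0.6336 -0.1688  0.151 ]
[ 0.6635 -0.4149  0.151 ]
[ 0.6451 -0.1579  0.155 ]
0.0187
```

Request:
apply_moves(moves=[[0, 0, -0.57, 0, 0, 0, -0.3], [0, 0, -0.57, 0, 0, 0, -0.3], [0, 0, 0, -0.036, -0.013, 0, -0.3], [0, 0, 0, -0.036, -0.013, 0, -0.3], [0, 0, 0, -0.036, -0.013, 0, -0.3], [0, 0, 0, -0.036, -0.013, 0, -0.3], [0, 0, 0, -0.036, -0.013, 0, -0.3], [0, 0, 0, -0.036, -0.013, 0, -0.3]], grip_force=40)

```text
clock: 1.87
tcp_pos: [0.6227, -0.2255, 0.1996]
orientation: [2.085, 2.35, 0.0]
contact_force: [1.3, 0.9, -0.5]
grip_width: 0.03
gripper_force: 0.0
```

Request:
apply_moves(moves=[[0, 0, 0, -0.036, -0.012, 0, -0.3], [0, 0, 0, -0.036, -0.012, 0, -0.3], [0, 0, 0, 0, 0, 0, -0.3], [0, 0, 0, 0, 0, 0, -0.3], [0, 0, 0, 0, 0, 0, -0.3], [0, 0, 0, 0, 0, 0, -0.3], [0, 0, 0, 0, 0, 0, -0.3], [0, 0, 0, 0, 0, 0, -0.3]])

```text
clock: 2.53
tcp_pos: [0.6087, -0.2964, 0.1994]
orientation: [-2.082, -2.352, -0.001]
contact_force: [0.3, -0.1, 1.1]
grip_width: 0.0298
gripper_force: 0.0
```

```bash
python3 - <<'E'
from h import *
o=telemetry.get_obs();im=grab_frame("wrist");cw=cam("wrist",o)
print(o["tcp_pos"],o["orientation"],o["grip_width"],o["contact_force"])
for p in [(0.6126,-0.357,.135),(0.5995,-0.241,.135),(.606,-.299,.135)]:
    q=proj(cw,[p])[0];print(q); cv2.circle(im,tuple(int(v) for v in q),3,(0,0,255),1)
cv2.imwrite("pics/w1.png",im)
E
```

```text
[ 0.60869416 -0.29644793  0.19943651] [-2.08209801e+00 -2.35231240e+00 -8.52915476e-04] 0.02978456588688793 [ 0.27366882 -0.08502915  1.08802406]
[315.9942546  263.18989516]
[317.22456623 121.14146685]
[316.50030089 197.19905182]
```

View pics/w1.png

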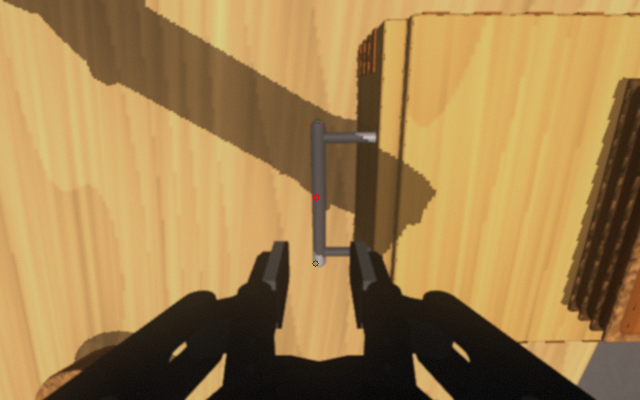

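The wrist view shows the bar from (317,122) to (319,262), centred between the fingers and parallel to them. Next I descend and grip.

Request:
apply_moves(moves=[[0, 0, 0, -0.003, 0, 0.02, -0.3], [0, 0, 0, 0, 0, 0.02, -0.3], [0, 0, 0, 0, 0, 0.02, -0.3], [0, 0, 0, 0, 0, 0.022, -0.3], [0, 0, 0, 0, 0, 0, -0.3], [0, 0, 0, 0, 0, 0, -1], [0, 0, 0, 0, 0, 0, -1], [0, 0, 0, 0, 0, 0, -1]])

```text
clock: 3.25
tcp_pos: [0.6096, -0.3015, 0.1193]
orientation: [2.083, 2.348, 0.002]
contact_force: [0.8, -0.5, 0.1]
grip_width: 0.0001
gripper_force: 0.0
```

Request:
apply_moves(moves=[[0, 0, 0, 0, 0, 0, -1], [0, 0, 0, 0, -0.004, 0, -1], [0, 0, 0, 0, -0.008, 0, -1], [0, 0, 0, 0, -0.012, 0, -1], [0, 0, 0, 0, -0.012, 0, -1], [0, 0, 0, 0, -0.012, 0, -1], [0, 0, 0, 0, -0.012, 0, -1], [0, 0, 0, 0, -0.012, 0, -1]])

```text
clock: 3.92
tcp_pos: [0.5356, -0.3099, 0.1176]
orientation: [2.085, 2.349, -0.0]
contact_force: [-0.3, -0.2, 0.5]
grip_width: 0.0001
gripper_force: 0.0
```

```bash
python3 - <<'E'
from h import *
im=grab_frame("side");cv2.imwrite("pics/s2.png",cv2.resize(im[40:240,200:460],None,fx=3,fy=3,interpolation=2))
E
```

```text
(no output)
```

View pics/s2.png

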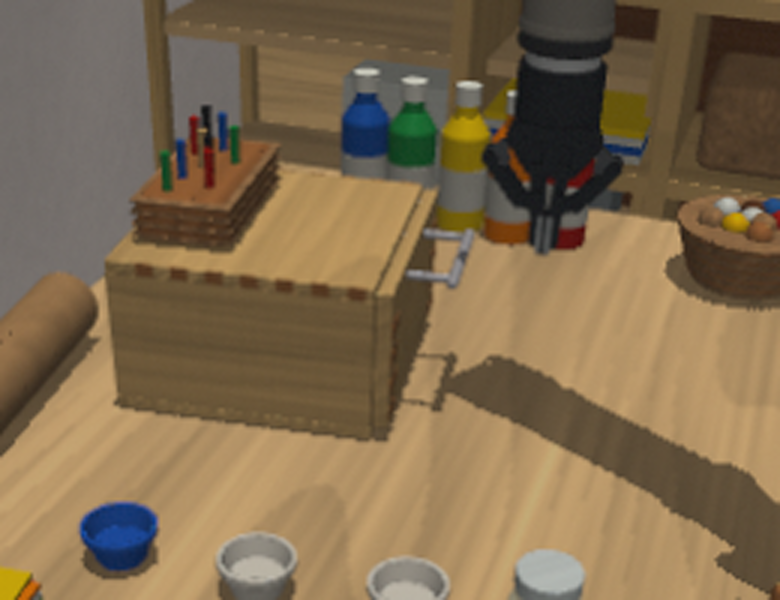

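```bash
python3 - <<'E'
from h import *
o=telemetry.get_obs();print(o["tcp_pos"],proj(cam("side"),o["tcp_pos"]))
s,d=cam("scene"),cam("side")
for u,v in(((148.8,237.6),(357,117.4)),((204,219.2),(351,134.4))):
    f=lambda p:np.r_[proj(s,p)[0]-u,proj(d,p)[0]-v]
    q=least_squares(f,[.6,-.3,.13]);print(q.x,q.fun)
E
```

```text
[ 0.53277336 -0.31088474  0.1174422 ] [[379.54853258 134.15787163]]
[ 0.61253104 -0.35519849  0.13569431] [-0.1939482  -0.23555964 -0.30223678  0.30296445]
[ 0.59879347 -0.23935143  0.13493313] [-0.52003228 -0.57310123 -0.69422097  0.63491224]
```

```bash
python3 - <<'E'
from h import *
o=telemetry.get_obs();im=grab_frame("scene");w=grab_frame("wrist")
for n,i in(("scene",im),("wrist",w)):
    for k,z in enumerate((0,.02,.04)):
        q=proj(cam(n,o),o["tcp_pos"]+[0,0,z])[0];print(n,q);cv2.circle(i,tuple(int(v) for v in q),2,((0,0,255),(0,255,0),(255,0,0))[k],1)
a=cv2.resize(im[130:280,120:280],(400,375),interpolation=2);b=cv2.resize(w,None,fx=.6,fy=.6)
c=np.zeros((375,784,3),np.uint8);c[:,:400]=a;c[:240,400:]=b
cv2.imwrite("pics/s3.png",c)
E
```

```text
scene [167.79192917 214.41074032]
scene [165.63234559 207.94662155]
scene [163.4038818  201.28141177]
wrist [320.70025013 228.06861459]
wrist [320.7815198  243.38610135]
wrist [320.88290842 262.52944724]
```

View pics/s3.png

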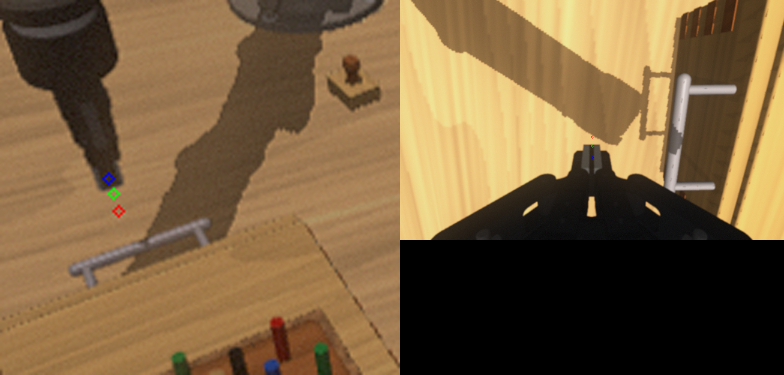

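The shut fingertips appear about 20 mm above the reported TCP in all three views: scene row 206, side row 124, wrist row 242. That is why the fingers closed above the bar. I'll redo the grip 25 mm lower.

Request:
apply_moves(moves=[[0, 0, 0, 0, 0, -0.03, -0.3], [0, 0, 0, 0, 0.015, -0.03, -0.3], [0, 0, 0, 0.003, 0.03, 0, -0.3], [0, 0, 0, 0, 0.03, 0, -0.3], [0, 0, 0, 0, 0, 0.02, -0.3], [0, 0, 0, 0, 0, 0.03, -0.3], [0, 0, 0, 0, 0, 0.02, -0.3], [0, 0, 0, 0, 0, 0, -0.3]])

```text
clock: 4.73
tcp_pos: [0.6088, -0.2956, 0.1023]
orientation: [-2.078, -2.346, 0.004]
contact_force: [-1.2, 1.1, -0.4]
grip_width: 0.0297
gripper_force: 0.0
```

Request:
apply_moves(moves=[[0, 0, 0, 0, 0, 0.015, -0.3], [0, 0, 0, 0, 0, 0, -0.3], [0, 0, 0, 0, 0, 0, -1], [0, 0, 0, 0, 0, 0, -1], [0, 0, 0, 0, 0, 0, -1], [0, 0, 0, 0, 0, 0, -1], [0, 0, 0, 0, 0, 0, -1], [0, 0, 0, 0, 0, 0, -1]])

```text
clock: 5.4
tcp_pos: [0.6096, -0.2979, 0.0935]
orientation: [-2.084, -2.348, 0.002]
contact_force: [-5.0, 1.0, 0.7]
grip_width: 0.0091
gripper_force: 39.2
```

Request:
apply_moves(moves=[[0, 0, 0, 0, -0.004, 0, -1], [0, 0, 0, 0, -0.01, 0, -1], [0, 0, 0, 0, -0.013, 0, -1], [0, 0, 0, 0, -0.013, 0, -1], [0, 0, 0, 0, -0.013, 0, -1], [0, 0, 0, 0, -0.013, 0, -1], [0, 0, 0, 0, -0.013, 0, -1], [0, 0, 0, 0, -0.013, 0, -1]])

```text
clock: 6.07
tcp_pos: [0.5199, -0.3098, 0.0935]
orientation: [2.083, 2.347, 0.001]
contact_force: [3.1, -3.0, -3.6]
grip_width: 0.0092
gripper_force: 39.6
```

Request:
apply_moves(moves=[[0, 0, 0, 0, -0.013, 0, -1], [0, 0, 0, 0, -0.013, 0, -1], [0, 0, 0, 0, -0.013, 0, -1], [0, 0, 0, 0, -0.013, 0, -1], [0, 0, 0, 0, -0.013, 0, -1], [0, 0, 0, 0, -0.01, 0, -1], [0, 0, 0, 0, 0, 0, -1], [0, 0, 0, 0, 0, 0, -1]])

```text
clock: 6.73
tcp_pos: [0.4439, -0.3197, 0.0934]
orientation: [2.086, 2.346, -0.002]
contact_force: [-0.9, -5.6, 1.0]
grip_width: 0.0089
gripper_force: 40.0
```

Request:
apply_moves(moves=[[0, 0, 0, 0, -0.008, 0, -1], [0, 0, 0, 0, -0.008, 0, -1], [0, 0, 0, -0.001, -0.006, 0, -1], [0, 0, 0, 0, -0.004, 0, -1], [0, 0, 0, 0, -0.003, 0, -1], [0, 0, 0, 0, 0, 0, -1], [0, 0, 0, 0, 0, 0, -1], [0, 0, 0, 0, 0, 0, -1]])

```text
clock: 7.4
tcp_pos: [0.4166, -0.3233, 0.0933]
orientation: [2.085, 2.348, -0.001]
contact_force: [-0.9, -5.2, 5.3]
grip_width: 0.0094
gripper_force: 40.8
```

Request:
apply_moves(moves=[[0, 0, 0, 0, 0, 0, -0.3], [0, 0, 0, 0, 0, 0, -0.3], [0, 0, 0, 0, 0, 0, -0.3], [0, 0, 0, 0, 0, -0.02, -0.3], [0, 0, 0, 0, 0, -0.04, -0.3], [0, 0, 0, 0, 0, -0.04, -0.3], [0, 0, 0, 0.03, 0, -0.02, 0.2], [0, 0, 0, 0.03, 0.02, 0, 1]])

```text
clock: 8.07
tcp_pos: [0.4285, -0.2628, 0.217]
orientation: [2.089, 2.338, 0.001]
contact_force: [0.1, 0.0, -0.4]
grip_width: 0.0529
gripper_force: 0.0
```

```bash
cat >> h.py <<'E'
def pots(n,im=None,pose=None):
    im=grab_frame(n) if im is None else im; cw=cam(n,pose); out=[]
    for d in silhouettes("pot1",n):
        if d["p"]<.3: continue
        u=mcen(d["mask"]);c=hue(im,d["mask"]);w=max(c)-min(c)<35
        out.append((w,round(d["p"],2),locate(cw,u)))
    return out
E
python3 - <<'E'
from h import *
o=telemetry.get_obs();print(o["tcp_pos"],o["contact_force"])
for n in("scene","side"):
    im=grab_frame(n)
    for w,p,x in pots(n,im):print(n,w,p,x.round(4))
    if n=="scene":cv2.imwrite("pics/d1.png",cv2.resize(im[100:350,80:400],None,fx=2.4,fy=2.4,interpolation=2))
E
```

```text
[ 0.42849135 -0.26275995  0.21696986] [ 0.0830108   0.03669918 -0.44118474]
scene True 0.76 [0.6625 0.0637]
scene False 0.74 [0.7795 0.0641]
scene True 0.57 [0.4364 0.2823]
scene True 0.54 [0.5442 0.0512]
scene False 0.49 [0.4604 0.3886]
side True 0.96 [0.6614 0.06  ]
side False 0.95 [0.7789 0.061 ]
side False 0.85 [0.4658 0.378 ]
side True 0.66 [0.4377 0.2823]
side True 0.64 [0.5429 0.0478]
side True 0.6 [0.6179 0.1818]
```

View pics/d1.png

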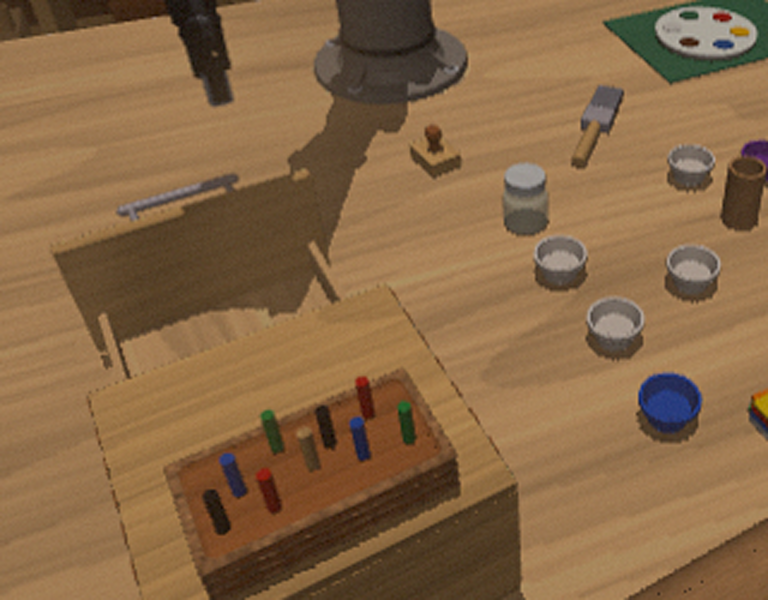

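Drawer is open about 0.195 m. The four white pots are unchanged. Now I go above the pot at (0.5435, 0.0495).

Request:
apply_moves(moves=[[0, 0, 0, 0.035, 0.017, 0, 1], [0, 0, 0, 0.035, 0.018, 0, 1], [0, 0, 0, 0.035, 0.018, 0.01, 1], [0, 0, 0, 0.035, 0.018, 0.01, 1], [0, 0, 0, 0.035, 0.018, 0.01, 1], [0, 0, 0, 0.035, 0.018, 0.01, 1], [0, 0, 0, 0.035, 0.018, 0.01, 1], [0, 0, 0, 0.035, 0.018, 0.01, 1]])

```text
clock: 8.93
tcp_pos: [0.5376, 0.0355, 0.151]
orientation: [-2.086, -2.347, 0.003]
contact_force: [0.8, 0.2, 0.2]
grip_width: 0.0855
gripper_force: 0.0
```

Request:
apply_moves(moves=[[0, 0, 0, 0, 0, 0.01, 1], [0, 0, 0, 0, 0, 0.01, 1], [0, 0, 0, 0, 0, 0.01, 1], [0, 0, 0, 0, 0, 0.01, 1], [0, 0, 0, 0, 0, 0, 1], [0, 0, 0, 0, 0, 0, 1], [0, 0, 0, 0, 0, 0, 1], [0, 0, 0, 0, 0, 0, 1]])

```text
clock: 9.6
tcp_pos: [0.5384, 0.0344, 0.1131]
orientation: [2.086, 2.348, 0.001]
contact_force: [-0.3, -0.1, 0.6]
grip_width: 0.0854
gripper_force: 0.0
```

```bash
cat >> h.py <<'E'
def to(x,y,o=None):
    o=o or telemetry.get_obs(); M=R.from_rotvec(o["orientation"]).as_matrix(); d=np.array([x,y,o["tcp_pos"][2]])-o["tcp_pos"]
    return (M.T@d).round(4)
E
python3 - <<'E'
from h import *
o=telemetry.get_obs();im=grab_frame("wrist");cw=cam("wrist",o)
print(o["tcp_pos"],o["grip_width"],o["contact_force"])
for w,p,x in pots("wrist",im,o):print(w,p,x.round(4),to(*x,o))
print("target",to(.5435,.0495,o))
M=R.from_rotvec(o["orientation"]).as_matrix()
for dz in(0,-.013,-.023,-.033,-.043):
    q=proj(cw,[o["tcp_pos"]+M@[0,s*.043,dz] for s in(1,-1)]);print(dz,q.round().tolist())
    for v in q: cv2.circle(im,tuple(int(t) for t in v),2,(0,0,255),1)
cv2.imwrite("pics/w2.png",im)
E
```

```text
[0.53836648 0.03437899 0.1131    ] 0.08537301939836232 [-0.34241035 -0.11521203  0.56903427]
True 0.98 [0.543  0.0493] [0.0142 0.0063 0.    ]
True 0.88 [0.6616 0.0622] [0.0131 0.1256 0.0002]
True 0.62 [0.619  0.1696] [1.247e-01 9.610e-02 1.000e-04]
False 0.61 [0.7787 0.0638] [0.0008 0.2421 0.0003]
target [0.0144 0.0069 0.    ]
0 [[393.0, 228.0], [248.0, 228.0]]
-0.013 [[399.0, 238.0], [243.0, 237.0]]
-0.023 [[403.0, 246.0], [239.0, 246.0]]
-0.033 [[408.0, 255.0], [234.0, 255.0]]
-0.043 [[414.0, 266.0], [228.0, 266.0]]
```

View pics/w2.png

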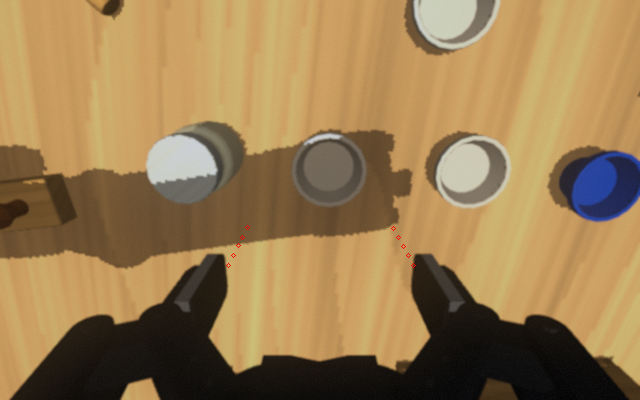

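Wrist view: the pot is at (328,170), and the open fingertips are at row 254, about 33 mm behind the TCP. I account for this in the descent.

Request:
apply_moves(moves=[[0, 0, 0, 0.014, 0.006, 0, 1], [0, 0, 0, 0, 0, 0.03, 1], [0, 0, 0, 0, 0, 0.03, 1], [0, 0, 0, 0, 0, 0.03, 1], [0, 0, 0, 0, 0, 0.02, 1], [0, 0, 0, 0, 0, 0.014, 1], [0, 0, 0, 0, 0, 0.007, 1], [0, 0, 0, 0, 0, 0, 1]])

```text
clock: 10.37
tcp_pos: [0.5413, 0.0494, -0.0197]
orientation: [-2.084, -2.349, 0.003]
contact_force: [0.1, -0.2, -0.1]
grip_width: 0.0854
gripper_force: 0.0
```

Request:
apply_moves(moves=[[0, 0, 0, 0, 0, 0, 1], [0, 0, 0, 0, 0, 0, -0.2], [0, 0, 0, 0, 0, 0, -0.2], [0, 0, 0, 0, 0, 0, -0.2], [0, 0, 0, 0, 0, 0, -0.2], [0, 0, 0, 0, 0, 0, -0.2], [0, 0, 0, 0, 0, 0, -0.2], [0, 0, 0, 0, 0, 0, -0.2]], grip_force=30)

```text
clock: 11.03
tcp_pos: [0.5433, 0.0497, -0.0171]
orientation: [2.084, 2.349, 0.003]
contact_force: [-1.2, -0.5, 6.1]
grip_width: 0.0597
gripper_force: 31.8
```

Request:
apply_moves(moves=[[0, 0, 0, 0, 0, -0.02, -0.2], [0, 0, 0, 0, 0, -0.035, -0.2], [0, 0, 0, 0, 0, -0.035, -0.2], [0, 0, 0, 0, 0, -0.035, -0.2], [0, 0, 0, 0, 0, -0.035, -0.2], [0, 0, 0, -0.02, 0, -0.02, -0.2], [0, 0, 0, -0.03, -0.002, 0, -0.2], [0, 0, 0, -0.035, -0.002, 0, -0.2]])

```text
clock: 11.7
tcp_pos: [0.5498, -0.0342, 0.1643]
orientation: [2.078, 2.352, 0.007]
contact_force: [0.0, -0.1, -1.0]
grip_width: 0.0596
gripper_force: 33.8
```

Request:
apply_moves(moves=[[0, 0, 0, -0.038, -0.002, 0, -0.2], [0, 0, 0, -0.038, -0.002, 0, -0.2], [0, 0, 0, -0.038, -0.002, 0, -0.2], [0, 0, 0, -0.038, -0.002, 0, -0.2], [0, 0, 0, -0.038, -0.002, 0, -0.2], [0, 0, 0, -0.038, -0.002, 0, -0.2], [0, 0, 0, -0.025, 0, 0, -0.2], [0, 0, 0, -0.016, 0, 0, -0.2]])

```text
clock: 12.37
tcp_pos: [0.5674, -0.3083, 0.162]
orientation: [2.089, 2.344, -0.002]
contact_force: [-1.1, 0.6, -0.0]
grip_width: 0.0592
gripper_force: 33.7
```

```bash
python3 - <<'E'
from h import *
o=telemetry.get_obs();print(o["tcp_pos"],o["grip_width"],to(.5724,-.3037,o))
im=grab_frame("wrist");cv2.imwrite("pics/w3.png",im)
E
```

```text
[ 0.56742983 -0.3082699   0.16196221] 0.05919240929353322 [ 0.004   0.0055 -0.    ]
```

View pics/w3.png

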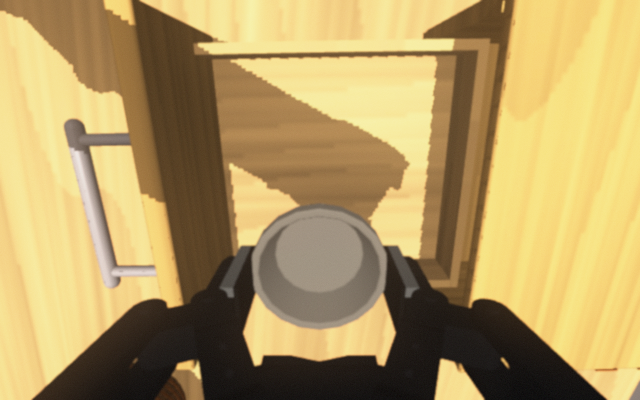

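Wrist view: pot held squarely at (319,265). Drawer floor back-left corners are visible at (215,57) and (437,57). I check the centre.

```bash
python3 - <<'E'
from h import *
o=telemetry.get_obs();cw=cam("wrist",o)
for u,z in(((215,57),.026),((437,57),.026),((422,262),.026),((196,43),.068),((490,40),.068),((75,125),.135),((112,282),.135),((512,10),.155),((482,360),.155)):
    p=unproj(cw,u,z);print(u,p.round(4),to(*p[:2],o))
E
```

```text
(215, 57) [ 0.4619 -0.216   0.026 ] [ 0.1057 -0.0942 -0.0004]
(437, 57) [ 0.6593 -0.1933  0.026 ] [ 0.106   0.1044 -0.0003]
(422, 262) [ 0.6898 -0.3981  0.026 ] [-0.101   0.1116  0.0004]
(196, 43) [ 0.4602 -0.2099  0.068 ] [ 0.1119 -0.0953 -0.0004]
(490, 40) [ 0.6833 -0.1819  0.068 ] [ 0.1146  0.1295 -0.0004]
(75, 125) [ 0.4093 -0.2707  0.135 ] [ 0.0573 -0.1527 -0.0002]
(112, 282) [ 0.4228 -0.3825  0.135 ] [-5.530e-02 -1.519e-01  1.000e-04]
(512, 10) [ 0.6499 -0.1836  0.155 ] [ 0.1167  0.0962 -0.0004]
(482, 360) [ 0.6953 -0.4032  0.155 ] [-0.1066  0.1165  0.0004]
```

Request:
apply_moves(moves=[[0, 0, 0, 0.001, 0.004, 0.02, -0.2], [0, 0, 0, 0, 0, 0.03, -0.2], [0, 0, 0, 0, 0, 0.03, -0.2], [0, 0, 0, 0, 0, 0.03, -0.2], [0, 0, 0, 0, 0, 0.02, -0.2], [0, 0, 0, 0, 0, 0.01, -0.2], [0, 0, 0, 0, 0, 0.006, -0.2], [0, 0, 0, 0, 0, 0.003, -0.2]])

```text
clock: 13.08
tcp_pos: [0.5727, -0.3016, 0.0124]
orientation: [-2.084, -2.351, -0.001]
contact_force: [-0.1, 0.1, -0.8]
grip_width: 0.0599
gripper_force: 33.7
```

Request:
apply_moves(moves=[[0, 0, 0, 0, 0, 0.002, -0.2], [0, 0, 0, 0, 0, 0.002, -0.2], [0, 0, 0, 0, 0, 0.001, -0.2], [0, 0, 0, 0, 0, 0, -0.2], [0, 0, 0, 0, 0, 0, -0.2], [0, 0, 0, 0, 0, 0, -0.2], [0, 0, 0, 0, 0, 0, -0.2], [0, 0, 0, 0, 0, 0, -0.2]])

```text
clock: 13.75
tcp_pos: [0.5734, -0.3027, 0.0089]
orientation: [2.084, 2.348, 0.002]
contact_force: [-1.8, 1.4, 6.5]
grip_width: 0.0594
gripper_force: 34.4
```

Request:
apply_moves(moves=[[0, 0, 0, 0, 0, 0, 0.8], [0, 0, 0, 0, 0, 0, 0.8], [0, 0, 0, 0, 0, 0, 0.8], [0, 0, 0, 0, 0, -0.02, 0.8], [0, 0, 0, 0, 0, -0.035, 0.8], [0, 0, 0, 0, 0, -0.035, 0.8], [0, 0, 0, 0, 0, -0.035, 1], [0, 0, 0, 0, 0, -0.035, 1]])

```text
clock: 14.42
tcp_pos: [0.5718, -0.3023, 0.1688]
orientation: [-2.085, -2.349, 0.0]
contact_force: [1.4, -0.4, 0.2]
grip_width: 0.0853
gripper_force: 0.0
```

Request:
apply_moves(moves=[[0, 0, 0, 0.02, 0.006, 0, 1], [0, 0, 0, 0.038, 0.014, 0, 1], [0, 0, 0, 0.038, 0.014, 0, 1], [0, 0, 0, 0.038, 0.014, 0, 1], [0, 0, 0, 0.038, 0.014, 0, 1], [0, 0, 0, 0.038, 0.014, 0, 1], [0, 0, 0, 0.038, 0.014, 0, 1], [0, 0, 0, 0.038, 0.014, 0, 1]])

```text
clock: 15.08
tcp_pos: [0.6415, -0.0042, 0.1673]
orientation: [-2.085, -2.35, 0.0]
contact_force: [0.2, 0.1, -0.0]
grip_width: 0.085
gripper_force: 0.0
```

Request:
apply_moves(moves=[[0, 0, 0, 0.038, 0.014, 0.005, 1], [0, 0, 0, 0.015, 0.012, 0.015, 1], [0, 0, 0, 0, 0, 0.02, 1], [0, 0, 0, 0, 0, 0.02, 1], [0, 0, 0, 0, 0, 0, 1], [0, 0, 0, 0, 0, 0, 1], [0, 0, 0, 0, 0, 0, 1], [0, 0, 0, 0, 0, 0, 1]])

```text
clock: 15.75
tcp_pos: [0.662, 0.0493, 0.109]
orientation: [2.085, 2.348, 0.003]
contact_force: [-0.3, -0.1, -0.4]
grip_width: 0.0855
gripper_force: 0.0
```

```bash
cat > look.py <<'E'
from h import *
import sys
o=telemetry.get_obs();im=grab_frame("wrist")
print(o["tcp_pos"].round(4),o["grip_width"],o["contact_force"].round(1))
for w,p,x in pots("wrist",im,o):print(w,p,x.round(4),to(*x,o))
for n in("scene","side"):
    for w,p,x in pots(n):
        if w: print(n,p,x.round(4))
E
python3 look.py
```

```text
[0.662  0.0493 0.109 ] 0.08548000632725698 [-0.3 -0.1 -0.4]
True 0.86 [0.6614 0.0618] [0.0125 0.0008 0.    ]
False 0.74 [0.7797 0.0632] [-1.000e-04  1.185e-01  3.000e-04]
True 0.56 [0.6193 0.1686] [ 1.235e-01 -2.830e-02 -1.000e-04]
scene 0.7 [ 0.5187 -0.3057]
scene 0.65 [0.4387 0.2825]
scene 0.64 [0.6629 0.0639]
scene 0.64 [0.618  0.1846]
side 0.8 [0.4379 0.283 ]
side 0.77 [0.6626 0.0597]
side 0.71 [0.6178 0.182 ]
```

Request:
apply_moves(moves=[[0, 0, 0, 0.012, 0.001, 0, 1], [0, 0, 0, 0, 0, 0.03, 1], [0, 0, 0, 0, 0, 0.03, 1], [0, 0, 0, 0, 0, 0.03, 1], [0, 0, 0, 0, 0, 0.02, 1], [0, 0, 0, 0, 0, 0.01, 1], [0, 0, 0, 0, 0, 0.005, 1], [0, 0, 0, 0, 0, 0, 1]])

```text
clock: 16.72
tcp_pos: [0.6603, 0.0623, -0.0181]
orientation: [-2.084, -2.35, 0.001]
contact_force: [-0.0, 0.2, 0.3]
grip_width: 0.0855
gripper_force: 0.0
```

Request:
apply_moves(moves=[[0, 0, 0, 0, 0, 0, 1], [0, 0, 0, 0, 0, 0, -0.2], [0, 0, 0, 0, 0, 0, -0.2], [0, 0, 0, 0, 0, 0, -0.2], [0, 0, 0, 0, 0, 0, -0.2], [0, 0, 0, 0, 0, 0, -0.2], [0, 0, 0, 0, 0, 0, -0.2], [0, 0, 0, 0, 0, 0, -0.2]])

```text
clock: 17.38
tcp_pos: [0.6619, 0.0619, -0.0154]
orientation: [2.084, 2.348, 0.003]
contact_force: [-1.6, -0.5, 7.0]
grip_width: 0.0609
gripper_force: 31.2
```

Request:
apply_moves(moves=[[0, 0, 0, 0, 0, -0.02, -0.2], [0, 0, 0, 0, 0, -0.035, -0.2], [0, 0, 0, 0, 0, -0.035, -0.2], [0, 0, 0, 0, 0, -0.035, -0.2], [0, 0, 0, 0, 0, -0.035, -0.2], [0, 0, 0, -0.02, -0.007, -0.02, -0.2], [0, 0, 0, -0.03, -0.012, 0, -0.2], [0, 0, 0, -0.038, -0.014, 0, -0.2]])

```text
clock: 18.05
tcp_pos: [0.6398, -0.0268, 0.1655]
orientation: [2.077, 2.353, 0.008]
contact_force: [0.3, -1.4, -1.1]
grip_width: 0.0604
gripper_force: 33.2
```

Request:
apply_moves(moves=[[0, 0, 0, -0.038, -0.014, 0, -0.2], [0, 0, 0, -0.038, -0.014, 0, -0.2], [0, 0, 0, -0.038, -0.014, 0, -0.2], [0, 0, 0, -0.038, -0.014, 0, -0.2], [0, 0, 0, -0.038, -0.014, 0, -0.2], [0, 0, 0, -0.038, -0.014, 0, -0.2], [0, 0, 0, -0.025, -0.01, 0, -0.2], [0, 0, 0, -0.01, -0.005, 0, -0.2]])

```text
clock: 18.72
tcp_pos: [0.5686, -0.3091, 0.1631]
orientation: [2.092, 2.341, -0.004]
contact_force: [0.0, -0.4, -0.8]
grip_width: 0.0604
gripper_force: 33.2
```

Request:
apply_moves(moves=[[0, 0, 0, 0, 0, 0.02, -0.2], [0, 0, 0, 0, 0, 0.02, -0.2], [0, 0, 0, 0, 0, 0.02, -0.2], [0, 0, 0, 0, 0, 0, -0.2], [0, 0, 0, 0, 0, 0, -0.2], [0, 0, 0, 0, 0, 0, -0.2], [0, 0, 0, 0, 0, 0, -0.2], [0, 0, 0, 0, 0, 0, -0.2]])

```text
clock: 19.38
tcp_pos: [0.5723, -0.3027, 0.104]
orientation: [2.083, 2.348, 0.001]
contact_force: [-0.2, 0.2, 0.2]
grip_width: 0.0605
gripper_force: 33.2
```

```bash
python3 - <<'E'
from h import *
o=telemetry.get_obs();print(o["tcp_pos"],o["grip_width"],to(.5730,-.3025,o),o["orientation"])
E
```

```text
[ 0.57232067 -0.3027336   0.1040136 ] 0.06051816768258483 [0.0002 0.0007 0.    ] [2.08314648e+00 2.34836480e+00 1.33353764e-03]
```

Request:
apply_moves(moves=[[0, 0, 0, 0, 0.001, 0.02, -0.2], [0, 0, 0, 0, 0, 0.02, -0.2], [0, 0, 0, 0, 0, 0.015, -0.2], [0, 0, 0, 0, 0, 0.01, -0.2], [0, 0, 0, 0, 0, 0.006, -0.2], [0, 0, 0, 0, 0, 0.004, -0.2], [0, 0, 0, 0, 0, 0, -0.2], [0, 0, 0, 0, 0, 0, -0.2]])

```text
clock: 20.05
tcp_pos: [0.5728, -0.3026, 0.0281]
orientation: [2.084, 2.349, 0.001]
contact_force: [-0.9, -0.3, -0.6]
grip_width: 0.0606
gripper_force: 33.2
```

Request:
apply_moves(moves=[[0, 0, 0, 0, 0, 0.002, -0.2], [0, 0, 0, 0, 0, 0.002, -0.2], [0, 0, 0, 0, 0, 0.001, -0.2], [0, 0, 0, 0, 0, 0, -0.2], [0, 0, 0, 0, 0, 0, -0.2], [0, 0, 0, 0, 0, 0, -0.2], [0, 0, 0, 0, 0, 0, -0.2], [0, 0, 0, 0, 0, 0, -0.2]])

```text
clock: 20.72
tcp_pos: [0.5741, -0.3027, 0.0245]
orientation: [2.083, 2.348, 0.003]
contact_force: [-1.1, 1.2, 8.9]
grip_width: 0.0606
gripper_force: 33.8
```

Request:
apply_moves(moves=[[0, 0, 0, 0, 0, 0, 0.8], [0, 0, 0, 0, 0, 0, 0.8], [0, 0, 0, 0, 0, 0, 0.8], [0, 0, 0, 0, 0, -0.02, 0.8], [0, 0, 0, 0, 0, -0.03, 0.8], [0, 0, 0, 0, 0, -0.03, 0.8], [0, 0, 0, 0, 0, -0.035, 1], [0, 0, 0, 0, 0, -0.03, 1]])

```text
clock: 21.38
tcp_pos: [0.5722, -0.3025, 0.1693]
orientation: [2.085, 2.35, 0.0]
contact_force: [1.0, 0.1, 0.3]
grip_width: 0.0854
gripper_force: 0.0
```

Request:
apply_moves(moves=[[0, 0, 0, 0.02, 0.006, 0, 1], [0, 0, 0, 0.038, 0.008, 0, 1], [0, 0, 0, 0.038, 0.008, 0, 1], [0, 0, 0, 0.038, 0.008, 0, 1], [0, 0, 0, 0.038, 0.008, 0, 1], [0, 0, 0, 0.038, 0.008, 0, 1], [0, 0, 0, 0.038, 0.008, 0, 1], [0, 0, 0, 0.038, 0.008, 0, 1]])

```text
clock: 22.05
tcp_pos: [0.5995, -0.0093, 0.1674]
orientation: [-2.085, -2.35, 0.0]
contact_force: [0.8, -0.2, -0.4]
grip_width: 0.0858
gripper_force: 0.0
```

Request:
apply_moves(moves=[[0, 0, 0, 0.038, 0.008, 0, 1], [0, 0, 0, 0.038, 0.008, 0, 1], [0, 0, 0, 0.038, 0.008, 0.01, 1], [0, 0, 0, 0.038, 0.008, 0.02, 1], [0, 0, 0, 0.028, 0.008, 0.02, 1], [0, 0, 0, 0, 0, 0.01, 1], [0, 0, 0, 0, 0, 0, 1], [0, 0, 0, 0, 0, 0, 1]])

```text
clock: 22.72
tcp_pos: [0.6174, 0.1695, 0.1076]
orientation: [-2.085, -2.349, 0.004]
contact_force: [-0.2, -0.9, 0.6]
grip_width: 0.0856
gripper_force: 0.0
```

```bash
python3 look.py
```

```text
[0.6174 0.1695 0.1076] 0.08559527831284794 [-0.2 -0.9  0.6]
True 0.88 [0.6175 0.1824] [ 0.0129  0.0016 -0.    ]
True 0.78 [0.4388 0.2714] [ 0.1224 -0.1652  0.0002]
False 0.66 [0.7891 0.08  ] [-0.1092  0.1598 -0.0002]
scene 0.86 [0.6199 0.1826]
scene 0.71 [ 0.5108 -0.3071]
scene 0.56 [0.4403 0.2817]
side 0.81 [ 0.5925 -0.3905]
side 0.7 [0.4375 0.2834]
side 0.58 [0.6173 0.1816]
```

Request:
apply_moves(moves=[[0, 0, 0, 0.013, 0.001, 0, 1], [0, 0, 0, 0, 0, 0.03, 1], [0, 0, 0, 0, 0, 0.03, 1], [0, 0, 0, 0, 0, 0.03, 1], [0, 0, 0, 0, 0, 0.02, 1], [0, 0, 0, 0, 0, 0.009, 1], [0, 0, 0, 0, 0, 0.003, 1], [0, 0, 0, 0, 0, 0, 1]])

```text
clock: 23.68
tcp_pos: [0.6174, 0.1843, -0.0136]
orientation: [-2.084, -2.35, -0.0]
contact_force: [0.2, 0.4, -0.7]
grip_width: 0.085
gripper_force: 0.0
```

Request:
apply_moves(moves=[[0, 0, 0, 0, 0, 0, 1], [0, 0, 0, 0, 0, 0, -0.2], [0, 0, 0, 0, 0, 0, -0.2], [0, 0, 0, 0, 0, 0, -0.2], [0, 0, 0, 0, 0, 0, -0.2], [0, 0, 0, 0, 0, 0, -0.2], [0, 0, 0, 0, 0, 0, -0.2], [0, 0, 0, 0, 0, 0, -0.2]])

```text
clock: 24.35
tcp_pos: [0.6184, 0.1841, -0.012]
orientation: [2.085, 2.349, 0.003]
contact_force: [-0.8, -0.4, 6.0]
grip_width: 0.0594
gripper_force: 32.0
```

Request:
apply_moves(moves=[[0, 0, 0, 0, 0, -0.02, -0.2], [0, 0, 0, 0, 0, -0.035, -0.2], [0, 0, 0, 0, 0, -0.035, -0.2], [0, 0, 0, 0, 0, -0.035, -0.2], [0, 0, 0, 0, 0, -0.035, -0.2], [0, 0, 0, -0.02, -0.006, -0.02, -0.2], [0, 0, 0, -0.03, -0.008, 0, -0.2], [0, 0, 0, -0.038, -0.008, 0, -0.2]])

```text
clock: 25.02
tcp_pos: [0.6068, 0.0964, 0.1691]
orientation: [2.078, 2.354, 0.008]
contact_force: [1.0, -0.1, -2.2]
grip_width: 0.0594
gripper_force: 33.7
```

Request:
apply_moves(moves=[[0, 0, 0, -0.038, -0.008, 0, -0.2], [0, 0, 0, -0.038, -0.008, 0, -0.2], [0, 0, 0, -0.038, -0.008, 0, -0.2], [0, 0, 0, -0.038, -0.008, 0, -0.2], [0, 0, 0, -0.038, -0.008, 0, -0.2], [0, 0, 0, -0.038, -0.008, 0, -0.2], [0, 0, 0, -0.038, -0.008, 0, -0.2], [0, 0, 0, -0.038, -0.008, 0, -0.2]])

```text
clock: 25.68
tcp_pos: [0.5781, -0.2176, 0.1669]
orientation: [2.085, 2.349, 0.001]
contact_force: [0.5, 0.7, -1.3]
grip_width: 0.059
gripper_force: 33.7
```

Request:
apply_moves(moves=[[0, 0, 0, -0.038, -0.008, 0, -0.2], [0, 0, 0, -0.03, -0.006, 0, -0.2], [0, 0, 0, -0.018, -0.003, 0, -0.2], [0, 0, 0, 0, 0, 0.02, -0.2], [0, 0, 0, 0, 0, 0.02, -0.2], [0, 0, 0, 0, 0, 0, -0.2], [0, 0, 0, 0, 0, 0, -0.2], [0, 0, 0, 0, 0, 0, -0.2]])

```text
clock: 26.35
tcp_pos: [0.5727, -0.303, 0.1275]
orientation: [2.084, 2.35, 0.001]
contact_force: [0.2, -0.5, -0.9]
grip_width: 0.0595
gripper_force: 33.7
```

```bash
python3 - <<'E'
from h import *
o=telemetry.get_obs();print(o["tcp_pos"],o["grip_width"],to(.5733,-.3027,o),o["orientation"])
E
```

```text
[ 0.57266824 -0.30300616  0.1274784 ] 0.05953697385098006 [0.0002 0.0007 0.    ] [2.08355581e+00 2.34971803e+00 8.82480139e-04]
```

Down from 0.1275 to about 0.042.

Request:
apply_moves(moves=[[0, 0, 0, 0, 0, 0.02, -0.2], [0, 0, 0, 0, 0, 0.02, -0.2], [0, 0, 0, 0, 0, 0.018, -0.2], [0, 0, 0, 0, 0, 0.012, -0.2], [0, 0, 0, 0, 0, 0.008, -0.2], [0, 0, 0, 0, 0, 0.004, -0.2], [0, 0, 0, 0, 0, 0, -0.2], [0, 0, 0, 0, 0, 0, -0.2]])

```text
clock: 27.02
tcp_pos: [0.5727, -0.3034, 0.0452]
orientation: [2.084, 2.349, 0.001]
contact_force: [0.6, 0.8, -1.3]
grip_width: 0.0593
gripper_force: 33.7
```

Request:
apply_moves(moves=[[0, 0, 0, 0, 0, 0.002, -0.2], [0, 0, 0, 0, 0, 0.002, -0.2], [0, 0, 0, 0, 0, 0.001, -0.2], [0, 0, 0, 0, 0, 0, -0.2], [0, 0, 0, 0, 0, 0, -0.2], [0, 0, 0, 0, 0, 0, -0.2], [0, 0, 0, 0, 0, 0, -0.2], [0, 0, 0, 0, 0, 0, -0.2]])

```text
clock: 27.68
tcp_pos: [0.5743, -0.3031, 0.042]
orientation: [2.082, 2.348, 0.004]
contact_force: [-0.2, 2.4, 11.2]
grip_width: 0.0591
gripper_force: 34.9
```

Request:
apply_moves(moves=[[0, 0, 0, 0, 0, 0, 0.8], [0, 0, 0, 0, 0, 0, 0.8], [0, 0, 0, 0, 0, 0, 0.8], [0, 0, 0, 0, 0, -0.02, 0.8], [0, 0, 0, 0, 0, -0.03, 0.8], [0, 0, 0, 0, 0, -0.03, 0.8], [0, 0, 0, 0, 0, -0.03, 1], [0, 0, 0, 0, 0, -0.02, 1]])

```text
clock: 28.35
tcp_pos: [0.5728, -0.3039, 0.1723]
orientation: [2.084, 2.347, 0.001]
contact_force: [0.7, -0.6, 0.9]
grip_width: 0.0854
gripper_force: 0.0
```

Request:
apply_moves(moves=[[0, 0, 0, 0.02, -0.004, 0, 1], [0, 0, 0, 0.038, -0.004, 0, 1], [0, 0, 0, 0.038, -0.004, 0, 1], [0, 0, 0, 0.038, -0.004, 0, 1], [0, 0, 0, 0.038, -0.004, 0, 1], [0, 0, 0, 0.038, -0.004, 0, 1], [0, 0, 0, 0.038, -0.004, 0, 1], [0, 0, 0, 0.038, -0.004, 0, 1]])

```text
clock: 29.02
tcp_pos: [0.5053, -0.0217, 0.1693]
orientation: [2.085, 2.349, -0.0]
contact_force: [0.8, 0.8, -0.2]
grip_width: 0.0855
gripper_force: 0.0
```

Request:
apply_moves(moves=[[0, 0, 0, 0.038, -0.004, 0, 1], [0, 0, 0, 0.038, -0.004, 0, 1], [0, 0, 0, 0.038, -0.004, 0, 1], [0, 0, 0, 0.038, -0.004, 0, 1], [0, 0, 0, 0.038, -0.004, 0, 1], [0, 0, 0, 0.038, -0.004, 0, 1], [0, 0, 0, 0.038, -0.004, 0, 1], [0, 0, 0, 0.03, -0.004, 0, 1]])

```text
clock: 29.68
tcp_pos: [0.4381, 0.27, 0.1695]
orientation: [-2.083, -2.351, -0.001]
contact_force: [1.0, -0.6, -0.4]
grip_width: 0.0857
gripper_force: 0.0
```

Request:
apply_moves(moves=[[0, 0, 0, 0, 0, 0.02, 1], [0, 0, 0, 0, 0, 0.02, 1], [0, 0, 0, 0, 0, 0.02, 1], [0, 0, 0, 0, 0, 0, 1], [0, 0, 0, 0, 0, 0, 1], [0, 0, 0, 0, 0, 0, 1], [0, 0, 0, 0, 0, 0, 1], [0, 0, 0, 0, 0, 0, 1]])

```text
clock: 30.35
tcp_pos: [0.44, 0.2675, 0.1106]
orientation: [2.085, 2.349, 0.003]
contact_force: [-0.3, 0.2, 0.1]
grip_width: 0.0855
gripper_force: 0.0
```

```bash
python3 look.py
```

```text
[0.44   0.2675 0.1106] 0.08547067918002582 [-0.3  0.2  0.1]
True 0.79 [0.4373 0.2819] [ 0.0147 -0.0009  0.    ]
False 0.78 [0.8019 0.0778] [-0.2313  0.3368  0.0005]
False 0.56 [0.4651 0.3774] [0.1062 0.038  0.0002]
scene 0.88 [ 0.503  -0.3084]
side 0.71 [0.4384 0.2825]
```

Request:
apply_moves(moves=[[0, 0, 0, 0.0145, -0.001, 0, 1], [0, 0, 0, 0, 0, 0.03, 1], [0, 0, 0, 0, 0, 0.03, 1], [0, 0, 0, 0, 0, 0.03, 1], [0, 0, 0, 0, 0, 0.02, 1], [0, 0, 0, 0, 0, 0.009, 1], [0, 0, 0, 0, 0, 0.004, 1], [0, 0, 0, 0, 0, 0, 1]])

```text
clock: 31.32
tcp_pos: [0.4364, 0.2814, -0.0139]
orientation: [-2.085, -2.35, 0.001]
contact_force: [-0.9, -0.0, -0.3]
grip_width: 0.0854
gripper_force: 0.0
```

Request:
apply_moves(moves=[[0, 0, 0, 0, 0, 0, 1], [0, 0, 0, 0, 0, 0, -0.2], [0, 0, 0, 0, 0, 0, -0.2], [0, 0, 0, 0, 0, 0, -0.2], [0, 0, 0, 0, 0, 0, -0.2], [0, 0, 0, 0, 0, 0, -0.2], [0, 0, 0, 0, 0, 0, -0.2], [0, 0, 0, 0, 0, 0, -0.2]])

```text
clock: 31.98
tcp_pos: [0.4374, 0.2819, -0.0119]
orientation: [2.084, 2.349, 0.004]
contact_force: [-1.6, -2.1, 10.5]
grip_width: 0.0605
gripper_force: 30.0
```

Request:
apply_moves(moves=[[0, 0, 0, 0, 0, -0.02, -0.2], [0, 0, 0, 0, 0, -0.035, -0.2], [0, 0, 0, 0, 0, -0.035, -0.2], [0, 0, 0, 0, 0, -0.035, -0.2], [0, 0, 0, 0, 0, -0.035, -0.2], [0, 0, 0, -0.02, 0.004, -0.02, -0.2], [0, 0, 0, -0.03, 0.004, 0, -0.2], [0, 0, 0, -0.038, 0.004, 0, -0.2]])

```text
clock: 32.65
tcp_pos: [0.4599, 0.1974, 0.1691]
orientation: [2.079, 2.353, 0.009]
contact_force: [0.8, -0.2, -2.4]
grip_width: 0.0604
gripper_force: 33.0
```

Request:
apply_moves(moves=[[0, 0, 0, -0.038, 0.004, 0, -0.2], [0, 0, 0, -0.038, 0.004, 0, -0.2], [0, 0, 0, -0.038, 0.004, 0, -0.2], [0, 0, 0, -0.038, 0.004, 0, -0.2], [0, 0, 0, -0.038, 0.004, 0, -0.2], [0, 0, 0, -0.038, 0.004, 0, -0.2], [0, 0, 0, -0.038, 0.004, 0, -0.2], [0, 0, 0, -0.038, 0.004, 0, -0.2]])

```text
clock: 33.32
tcp_pos: [0.5268, -0.1045, 0.1671]
orientation: [2.084, 2.349, 0.001]
contact_force: [0.2, 0.2, -1.2]
grip_width: 0.0603
gripper_force: 33.0
```

Request:
apply_moves(moves=[[0, 0, 0, -0.038, 0.004, 0, -0.2], [0, 0, 0, -0.038, 0.004, 0, -0.2], [0, 0, 0, -0.038, 0.004, 0, -0.2], [0, 0, 0, -0.038, 0.004, 0, -0.2], [0, 0, 0, -0.03, 0.003, 0, -0.2], [0, 0, 0, -0.016, 0.002, 0, -0.2], [0, 0, 0, -0.007, 0, 0, -0.2], [0, 0, 0, 0, 0, 0, -0.2]])

```text
clock: 33.98
tcp_pos: [0.5715, -0.3054, 0.1665]
orientation: [2.088, 2.347, -0.001]
contact_force: [0.2, -0.0, -1.1]
grip_width: 0.0603
gripper_force: 33.0
```

Request:
apply_moves(moves=[[0, 0, 0, 0, 0, 0.015, -0.2], [0, 0, 0, 0, 0, 0.015, -0.2], [0, 0, 0, 0, 0, 0, -0.2], [0, 0, 0, 0, 0, 0, -0.2], [0, 0, 0, 0, 0, 0, -0.2], [0, 0, 0, 0, 0, 0, -0.2], [0, 0, 0, 0, 0, 0, -0.2], [0, 0, 0, 0, 0, 0, -0.2]])

```text
clock: 34.65
tcp_pos: [0.5725, -0.3036, 0.1371]
orientation: [2.084, 2.349, 0.001]
contact_force: [-0.5, 0.5, -1.2]
grip_width: 0.0605
gripper_force: 33.0
```

```bash
python3 - <<'E'
from h import *
o=telemetry.get_obs();print(o["tcp_pos"],o["grip_width"],to(.5733,-.3029,o),o["orientation"])
E
```

```text
[ 0.57247033 -0.30364684  0.13711799] 0.060488119315177995 [0.0006 0.0009 0.    ] [2.08412294e+00 2.34932613e+00 7.10894160e-04]
```

Down 0.081 to about 0.056.

Request:
apply_moves(moves=[[0, 0, 0, 0.001, 0, 0.02, -0.2], [0, 0, 0, 0, 0, 0.02, -0.2], [0, 0, 0, 0, 0, 0.016, -0.2], [0, 0, 0, 0, 0, 0.011, -0.2], [0, 0, 0, 0, 0, 0.007, -0.2], [0, 0, 0, 0, 0, 0.004, -0.2], [0, 0, 0, 0, 0, 0, -0.2], [0, 0, 0, 0, 0, 0, -0.2]])

```text
clock: 35.32
tcp_pos: [0.5724, -0.3029, 0.059]
orientation: [2.085, 2.349, 0.0]
contact_force: [-0.1, 0.3, -1.7]
grip_width: 0.0608
gripper_force: 33.0
```

Request:
apply_moves(moves=[[0, 0, 0, 0, 0, 0.002, -0.2], [0, 0, 0, 0, 0, 0.002, -0.2], [0, 0, 0, 0, 0, 0.001, -0.2], [0, 0, 0, 0, 0, 0, -0.2], [0, 0, 0, 0, 0, 0, -0.2], [0, 0, 0, 0, 0, 0, -0.2], [0, 0, 0, 0, 0, 0, -0.2], [0, 0, 0, 0, 0, 0, -0.2]])

```text
clock: 35.98
tcp_pos: [0.5743, -0.303, 0.0562]
orientation: [2.082, 2.347, 0.003]
contact_force: [-1.4, 1.8, 11.9]
grip_width: 0.0605
gripper_force: 34.1
```

Request:
apply_moves(moves=[[0, 0, 0, 0, 0, 0, 0.8], [0, 0, 0, 0, 0, 0, 0.8], [0, 0, 0, 0, 0, 0, 0.8], [0, 0, 0, 0, 0, -0.02, 0.8], [0, 0, 0, 0, 0, -0.03, 0.8], [0, 0, 0, 0, 0, -0.03, 0.8], [0, 0, 0, 0, 0, -0.03, 0.8], [0, 0, 0, 0, 0, -0.03, 0.8]])

```text
clock: 36.65
tcp_pos: [0.5715, -0.3026, 0.1944]
orientation: [-2.085, -2.349, 0.0]
contact_force: [0.7, -0.2, 0.7]
grip_width: 0.0771
gripper_force: 0.0
```

Request:
apply_moves(moves=[[0, 0, 0, 0, -0.03, 0, 0], [0, 0, 0, -0.02, -0.03, 0, 0], [0, 0, 0, -0.02, -0.03, 0, 0], [0, 0, 0, -0.02, -0.03, 0, -0.3], [0, 0, 0, 0, -0.03, 0, -0.3], [0, 0, 0, 0, 0, 0, -0.3], [0, 0, 0, 0, 0, 0, -0.3], [0, 0, 0, 0, 0, 0, -0.3]])

```text
clock: 37.32
tcp_pos: [0.4307, -0.3797, 0.1933]
orientation: [2.084, 2.35, 0.001]
contact_force: [0.7, -0.5, 0.2]
grip_width: 0.0295
gripper_force: 0.0
```

```bash
python3 - <<'E'
from h import *
o=telemetry.get_obs();print(o["tcp_pos"])
w=grab_frame("wrist");s=grab_frame("scene")
a=cv2.resize(w,(480,300));b=cv2.resize(s[130:330,90:410],(480,300))
cv2.imwrite("pics/f1.png",np.vstack([a,b]))
for n in("scene","side"):
    for x in pots(n):print(n,x)
E
```

```text
[ 0.4307178  -0.37966045  0.19333649]
scene (True, 0.77, array([ 0.49116073, -0.30741729]))
scene (False, 0.72, array([0.78030014, 0.06455177]))
scene (True, 0.48, array([0.46137721, 0.38817614]))
side (False, 0.95, array([0.77981392, 0.0627655 ]))
side (True, 0.7, array([ 0.60556483, -0.45019741]))
side (True, 0.66, array([ 0.57996475, -0.32980059]))
side (False, 0.66, array([0.46584766, 0.37811677]))
side (True, 0.62, array([ 0.60182089, -0.39002685]))
side (True, 0.52, array([ 0.58875222, -0.36391719]))
```

View pics/f1.png

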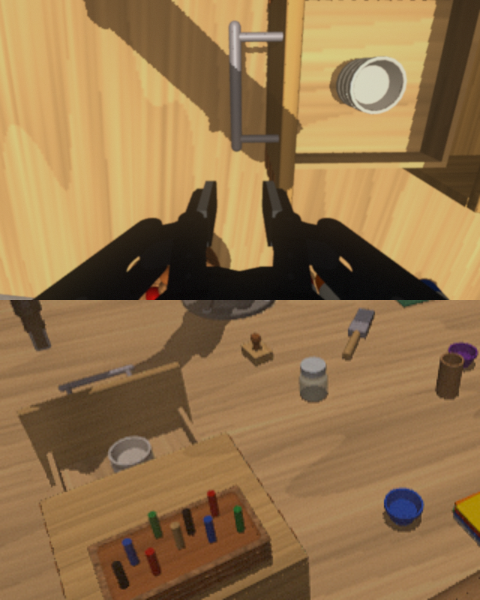

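Four pots are nested in one stack at wrist (370,82), and no white pots remain on the table. Next I regrip the handle.

Request:
apply_moves(moves=[[0, 0, 0, 0.03, -0.004, 0, -0.3], [0, 0, 0, 0.028, -0.003, 0, -0.3], [0, 0, 0, 0, 0, 0, -0.3], [0, 0, 0, 0, 0, 0.02, -0.3], [0, 0, 0, 0, 0, 0.03, -0.3], [0, 0, 0, 0, 0, 0.03, -0.3], [0, 0, 0, 0, 0, 0.02, -0.3], [0, 0, 0, 0, 0, 0, -0.3]])

```text
clock: 38.28
tcp_pos: [0.414, -0.3215, 0.0895]
orientation: [-2.079, -2.346, 0.002]
contact_force: [-1.6, -0.5, -0.4]
grip_width: 0.0297
gripper_force: 0.0
```

Request:
apply_moves(moves=[[0, 0, 0, 0, 0, 0, -0.3], [0, 0, 0, 0, 0, 0, -1], [0, 0, 0, 0, 0, 0, -1], [0, 0, 0, 0, 0, 0, -1], [0, 0, 0, 0, 0, 0, -1], [0, 0, 0, 0, 0, 0, -1], [0, 0, 0, 0, 0, 0, -1], [0, 0, 0, 0, 0, 0, -1]], grip_force=40)

```text
clock: 38.95
tcp_pos: [0.4179, -0.3241, 0.095]
orientation: [2.082, 2.348, 0.001]
contact_force: [1.2, 0.2, 7.1]
grip_width: 0.0094
gripper_force: 39.6
```

Request:
apply_moves(moves=[[0, 0, 0, 0, 0.002, 0, -1], [0, 0, 0, 0, 0.004, 0, -1], [0, 0, 0, 0, 0.006, 0, -1], [0, 0, 0, 0, 0.008, 0, -1], [0, 0, 0, 0, 0.008, 0, -1], [0, 0, 0, 0, 0.008, 0, -1], [0, 0, 0, 0.001, 0.008, 0, -1], [0, 0, 0, 0, 0.008, 0, -1]])

```text
clock: 39.62
tcp_pos: [0.4686, -0.3174, 0.095]
orientation: [2.084, 2.347, -0.001]
contact_force: [-2.2, -0.1, 7.6]
grip_width: 0.0092
gripper_force: 39.8
```

Request:
apply_moves(moves=[[0, 0, 0, 0, 0.008, 0, -1], [0, 0, 0, 0, 0.008, 0, -1], [0, 0, 0, 0, 0.008, 0, -1], [0, 0, 0, 0, 0.008, 0, -1], [0, 0, 0, 0, 0.008, 0, -1], [0, 0, 0, 0, 0.008, 0, -1], [0, 0, 0, 0, 0.008, 0, -1], [0, 0, 0, 0, 0.008, 0, -1]])

```text
clock: 40.28
tcp_pos: [0.5321, -0.309, 0.0951]
orientation: [2.084, 2.349, 0.0]
contact_force: [-2.3, 0.8, 7.8]
grip_width: 0.0088
gripper_force: 39.8
```

Request:
apply_moves(moves=[[0, 0, 0, 0, 0.008, 0, -1], [0, 0, 0, 0, 0.008, 0, -1], [0, 0, 0, 0, 0.008, 0, -1], [0, 0, 0, 0, 0.008, 0, -1], [0, 0, 0, 0, 0.006, 0, -1], [0, 0, 0, 0, 0.004, 0, -1], [0, 0, 0, 0, 0.002, 0, -1], [0, 0, 0, 0, 0, 0, -1]])

```text
clock: 40.95
tcp_pos: [0.5767, -0.3032, 0.0951]
orientation: [2.082, 2.349, 0.002]
contact_force: [-0.2, 1.1, 4.3]
grip_width: 0.0088
gripper_force: 39.6
```

Remaining is about 33 mm or more. I'll go slowly and watch the force.

Request:
apply_moves(moves=[[0, 0, 0, 0, 0.003, 0, -1], [0, 0, 0, 0, 0.004, 0, -1], [0, 0, 0, 0, 0.004, 0, -1], [0, 0, 0, 0, 0.004, 0, -1], [0, 0, 0, 0, 0.004, 0, -1], [0, 0, 0, 0, 0.003, 0, -1], [0, 0, 0, 0, 0.003, 0, -1], [0, 0, 0, 0, 0.002, 0, -1]])

```text
clock: 41.62
tcp_pos: [0.6028, -0.2997, 0.0951]
orientation: [2.084, 2.35, 0.002]
contact_force: [-2.4, 2.1, 8.0]
grip_width: 0.0094
gripper_force: 39.8
```

Request:
apply_moves(moves=[[0, 0, 0, 0, 0.002, 0, -1], [0, 0, 0, 0, 0.002, 0, -1], [0, 0, 0, 0, 0.002, 0, -1], [0, 0, 0, 0, 0.001, 0, -1], [0, 0, 0, 0, 0.001, 0, -1], [0, 0, 0, 0, 0.001, 0, -1], [0, 0, 0, 0, 0, 0, -1], [0, 0, 0, 0, 0, 0, -1]])

```text
clock: 42.28
tcp_pos: [0.6098, -0.2988, 0.0951]
orientation: [-2.084, -2.349, 0.001]
contact_force: [-6.8, 2.6, 11.9]
grip_width: 0.0091
gripper_force: 40.1
```

Request:
apply_moves(moves=[[0, 0, 0, 0, 0.001, 0, -1], [0, 0, 0, 0, 0.001, 0, -1], [0, 0, 0, 0, 0.001, 0, -1], [0, 0, 0, 0, 0.001, 0, -1], [0, 0, 0, 0, 0, 0, -1], [0, 0, 0, 0, 0, 0, -1], [0, 0, 0, 0, 0, 0, -1], [0, 0, 0, 0, 0, 0, -1]])

```text
clock: 42.95
tcp_pos: [0.6096, -0.2988, 0.095]
orientation: [-2.082, -2.343, 0.008]
contact_force: [-17.2, 4.2, 19.8]
grip_width: 0.0089
gripper_force: 41.1
```

Request:
apply_moves(moves=[[0, 0, 0, 0, -0.002, 0, -1], [0, 0, 0, 0, -0.001, 0, -1], [0, 0, 0, 0, 0, 0, -0.3], [0, 0, 0, 0, 0, 0, -0.3], [0, 0, 0, 0, 0, 0, -0.3], [0, 0, 0, 0, 0, 0, -0.3], [0, 0, 0, 0, 0, 0, -0.3], [0, 0, 0, 0, 0, 0, -0.3]])

```text
clock: 43.62
tcp_pos: [0.6118, -0.2989, 0.0931]
orientation: [-2.085, -2.35, 0.0]
contact_force: [0.6, -0.3, -0.1]
grip_width: 0.0299
gripper_force: 0.0
```

Request:
apply_moves(moves=[[0, 0, 0, 0, 0, -0.01, -0.3], [0, 0, 0, 0, 0, -0.03, -0.3], [0, 0, 0, 0, 0, -0.04, -0.3], [0, 0, 0, 0, 0, -0.04, -0.3], [0, 0, 0, 0, -0.03, 0, -0.3], [0, 0, 0, 0, -0.03, 0, -0.3], [0, 0, 0, 0, -0.03, 0, -0.3], [0, 0, 0, 0, 0, 0, -0.3]])

```text
clock: 44.28
tcp_pos: [0.5165, -0.3123, 0.2144]
orientation: [-2.091, -2.343, 0.005]
contact_force: [-0.3, -0.1, -1.0]
grip_width: 0.0299
gripper_force: 0.0
```

```bash
python3 - <<'E'
from h import *
o=telemetry.get_obs();print(o["tcp_pos"])
a=cv2.resize(grab_frame("side")[60:260,200:520],(480,300));b=cv2.resize(grab_frame("wrist"),(480,300))
cv2.imwrite("pics/f2.png",np.vstack([a,b]))
E
```

```text
[ 0.51646446 -0.31231183  0.21438319]
```

View pics/f2.png

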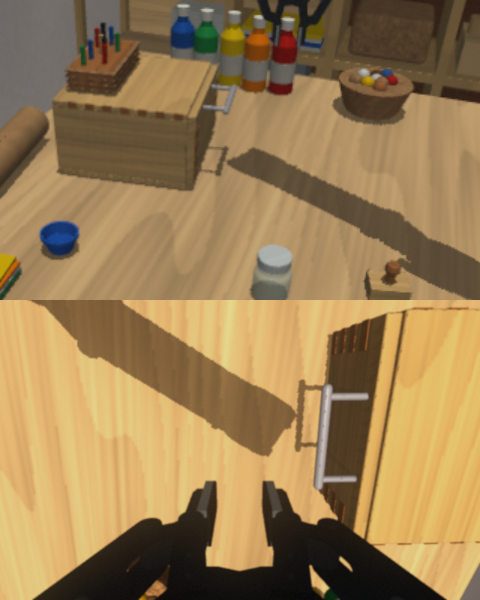

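The drawer is shut with its seam closed at wrist column 395. The jar and the other things are undisturbed and the arm is clear.

```bash
python3 -c "
from bench import order
print(order.hand_in())"
```

```text
the job is handed in; nothing more can be done
None
```

I nested the four white pots in one upright stack on the drawer's floor, pushed the drawer gently onto its stop, left the jar, tube, glue bottle and look-alikes untouched, and handed the job in at about 44 s. I could not see the stack after the drawer shut.

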